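# Square a tote of copper elbows on the bench scale

### The job

Put the wooden tote of copper elbows on the pan of the bench scale with its long sides along the pan's long sides, setting it down gently and clear of the two blue stop rails. Then slide it on the pan until it presses snugly against the back rail, and after that along to press snugly against the side rail, each time with a light push of about 10 N at the rail and never a hard shove, so that it sits centred with no edge overhanging the pan. Let go of it there and leave the other things where they are.

Things in the scene. Friction and masses are not known exactly. Their poses are not given: they have to be found in the camera images.
- tote: loose plywood tote of copper elbows, 140 (x) by 110 (y) mm, 0.36 to 0.78 kg; sliding it on the pan takes 1 to 6 N. Origin: centre of its underside, z up. Side walls 40 mm high. A grip bar 14 mm thick (y), 18 tall, 124 long runs along x over the middle, centre 87 mm up, on 34 mm wide end posts 96 mm high; elbows reach 42 mm. Half a turn makes no difference.
- pan: flat steel pan of the bench scale, fixed, its top 70 mm above the table. Origin: on its top, where the centre of the tote's underside lies when the tote touches both rails, i.e. is centred. x: towards the back rail, y: towards the side rail. Open edges at x = -72 and y = -57 mm: the tote has 2 mm to spare there. It stands no more than 45 N of load.
- back_rail: rigid blue stop rail on the pan's back (+x) edge, 90 mm long (y), 8 thick, standing 22 mm above the pan. Origin: middle of its inner face at pan level, 70 mm along x from the pan's origin. The tote is seated when it has pushed on the rail with over 6 N for 0.1 s (sliding friction not counted); it must never push on it with over 18 N.
- side_rail: rigid blue stop rail on the pan's left (+y) edge, 110 mm long (x), 8 thick, standing 22 mm above the pan. Origin: middle of its inner face at pan level, 55 mm along y from the pan's origin. The tote is seated when it has pushed on the rail with over 6 N for 0.1 s (sliding friction not counted); it must never push on it with over 18 N.
- scale: grey bench scale, fixed, 180 by 170 mm housing with a low black console on its -x side reaching to x = -160 mm. Origin: centre of the housing's underside on the table, straight below the pan's origin, same axes.
- jar: white jar with yellow cap, 68 mm diameter, 100 mm high; origin under its centre. Bystander.
- carton: closed cardboard carton 100 x 130 x 80 mm; origin under its centre. Bystander.
- tape: white roll of tape lying flat, 96 mm diameter, 24 mm high; origin under its centre. Bystander.
- valve: brass valve with a red round handwheel on top, 70 mm long (x), 63 mm high; origin under its centre. Bystander.
- driver: screwdriver lying flat, about 200 mm long along its x; origin under its middle. Bystander.
- tee: grey plastic pipe tee lying flat, 110 mm long (x), 45 mm high; origin under its centre. Bystander.

How it is judged:
By the outcome, as a careful person would: the job done as asked, in the order asked, and still so for the second after the job is handed in, with the robot touching nothing.
It also fails if it takes over 72 s, if anything falls off the work surface, if the arm or the gripper's body presses on something with over 40 N, if the wrist force passes 120 N, or if a joint passes its speed limit or range.

### The arm

A 6-joint arm with a two-finger parallel gripper is mounted at the origin on the work surface. World frame = base frame: x ahead of the robot, y to its left, z up, the work surface at z = 0. Lengths are in m, angles in rad, forces in N, time in s.
With the tool pointing down it reaches from about 0.35 to 0.975 m from the base axis. Payload 7.1 kg.
Tool frame: the origin (TCP) lies on the centre line of the jaws, within the pads' length; the fingertips stand 25 mm ahead of it and the grasp point (between the pads) lies 6 mm ahead of it; y points along the fingers, x is the direction in which the jaws open and shut, and the axes are right-handed (so a half turn about y gives the same grasp; the last joint's range is limited). The gripper opens to 88 mm and grips with 3 to 60 N. Pads are 20 mm wide; open, the fingers measure 115 mm over their backs; the gripper's body (75 mm by 178 mm) begins 61 mm behind the grasp point.
Start: joints at [-1.328, 0.423, 1.63, -0, 1.089, -0.019], TCP at [0.162, -0.604, 0.248] pointing down, gripper open.
Joint ranges: [-3, 3], [-0.9, 2.11], [0.09, 2.58], [-1.31, 4.45], [0.11, 2.69], [-2.54, 2.54]. Speed limits (rad/s): [2.39, 2.39, 3.01, 3.14, 3.14, 3.14].

### API

Orientations are given as a rotation vector (axis times angle).
In Python, from plant import robot gives the robot as it stands. The module is installed in compiled form; this text tells all that it offers.
- The arm moves only by the tool move_arm, never from a script. Its argument "commands" is a list of rows, each a list of 3 entries, a list of its own where there are three numbers: the finger opening in m, from 0 to 0.0878, then the shift along the tool's x, y, z in m, then the turn, a rotation vector about the tool's x, y, z in degrees. In form: [[grip, [dx, dy, dz], [wx, wy, wz]], ...]. A call has 1 to 8 rows; each row is the pose to reach, as a shift and turn from the pose commanded when the call began, along the tool's axes at that moment; what a row does not reach only later rows make up. A row lasts 1/12 s, in which the tool goes at most 41.7 mm and 7.16 degrees, less where a joint would pass 70% of its speed; a pose out of reach is approached as far as the arm can. A call with a gripper value outside its range is refused whole. The fingers move at their own pace and stop on an object; "newtons" is the grip in N (left out, the last holds). Time passes only in rows, so rows that repeat a pose let the fingers close. It gives the time, the measured TCP pose, the force and the opening at its end, in the units of the state.
- robot.observe(): the state, without advancing time (a new reading comes with each control period).
- robot.get_image(name): name is "side" or "top" or "wrist"; returns (picture, depth): 384x512x3 uint8, blue, green, red; 384x512 float32, m along the optical axis (not along the pixel's ray), 0 where there is no reading.
- robot.camera_info(name): a dict with "K" (3x3 intrinsics, pixels), "R" (3x3) and "t" (3): a world point X has camera coordinates R X + t; the wrist camera has in their place "T_tool_cam" (4x4, takes a point from camera to tool coordinates, whose origin is the TCP and whose axes are the tool frame's). Camera axes: x right, y down, z forward; pixel columns grow to the right and rows downward; lengths in m; the calibration is good to about 2 mm. The wrist camera is an equidistant fisheye: a pixel r from the principal point sees the ray r / f radians off the axis. A picture is of the moment at which its call begins: read the wrist's pose just before it. camera_info takes no time and is no camera call.
- robot.job_done(): hands the job in, once; it reports no verdict.
Trained networks look in the newest picture that a camera, given by its name, has taken for a name from the list of things; names that differ only in an ending like _2 or _b are one class to them, and where a whole thing is asked for, a point or a joint stands for the part that bears it (a point fixed in the world has none). Each returns a list of dicts, best first, with "score" (0 to 1); they miss things now and then, are a little off and sometimes report something else, mostly with a low value. They report only what shows in the picture. A call takes as long as a camera call.
- robot.boxes_of(query, camera): "position" ([column, row] in pixels, amid what is visible of it).
The state is a dict: "time": time; "joints": joint angles; "joint_vel": joint speeds; "tau": joint torques, N m; "eef_pos": TCP position; "orientation": TCP orientation; "ft_force": force on the tool from outside, world axes, zero at the start; "ft_torque": the same for the moment, N m; "finger_gap": opening from 0.0 (shut) to 1.0 (fully open).
Only numpy, scipy, OpenCV 4.12 (cv2) and the standard library are available. Lean on these libraries where they do the work, as an engineer would, in place of code of your own. Each camera call takes 0.05 s, during which the arm holds its last target.

## Working session

There is one attempt and no reset: what is moved stays moved. The work goes in short steps, Python scripts to look and compute and a tool call to move; the robot and the scene stay as the last step left them, time stands still between calls to the robot, and variables do not carry over. Pictures are saved under pics/ and viewed, and the job is handed in when it is done.

Besides the shell and the picture viewer there is one more tool, called after ">>>" as name(argument=value, ...) on one line, values as JSON. move_arm: Moves the arm, as the interface text tells. Its arguments: {"type":"object","properties":{"commands":{"type":"array","items":{"type":"array"}},"newtons":{"type":"number"}},"required":["commands"]}

```bash
mkdir -p pics; ls
python3 - <<'E'
from plant import robot
import cv2, numpy as np
s=robot.observe(); print(s)
for c in ["side","top","wrist"]:
    im,d=robot.get_image(c); cv2.imwrite(f"pics/{c}0.png",im); np.save(f"{c}0.npy",d)
    print(c,robot.camera_info(c))
for n in ["tote","pan","back_rail","side_rail","scale"]:
    for c in ["top","side"]:
        print(n,c,robot.boxes_of(n,c)[:2])
print(robot.observe()["time"])
E
```

```text
pics
{'time': 0.0, 'joints': array([-1.32802853e+00,  4.23828123e-01,  1.63068018e+00, -1.05504065e-06,
        1.08861090e+00, -1.90146270e-02]), 'joint_vel': array([-0.00211712,  0.00097419, -0.00042847, -0.00088008,  0.00211841,
        0.00108534]), 'tau': array([ 1.56443137e-03, -5.44622576e+01, -2.73666286e+01,  6.43655215e-02,
        2.27767322e-02, -1.30658823e-04]), 'eef_pos': array([ 0.16164294, -0.60319951,  0.24691347]), 'orientation': array([-1.32075288,  1.01506897, -1.0130804 ]), 'ft_force': array([ 0.30672556, -0.17431327, -0.19067148]), 'ft_torque': array([ 0.00400785, -0.01547903,  0.01758538]), 'finger_gap': 0.9975305485034107}
side {'K': array([[373.18239187,   0.        , 253.41602089],
       [  0.        , 373.18239187, 191.37030632],
       [  0.        ,   0.        ,   1.        ]]), 'R': array([[-8.94299890e-01, -4.47467687e-01,  6.12416786e-04],
       [-2.78602824e-01,  5.55737957e-01, -7.83285254e-01],
       [ 3.50154498e-01, -7.00662538e-01, -6.21662155e-01]]), 't': array([0.52954677, 0.23211628, 1.02439635])}
top {'K': array([[486.07621497,   0.     
[... 811 characters left out ...]
00000000e+00,  0.00000000e+00,  0.00000000e+00,
         1.00000000e+00]])}
tote top [{'position': [177.4, 200.8], 'score': 0.74}]
tote side [{'position': [215.7, 261.0], 'score': 0.74}]
pan top [{'position': [323.7, 197.9], 'score': 0.75}]
pan side [{'position': [285.2, 159.0], 'score': 0.57}]
back_rail top [{'position': [317.0, 180.7], 'score': 0.44}]
back_rail side [{'position': [290.6, 171.8], 'score': 0.31}]
side_rail top [{'position': [306.0, 206.8], 'score': 0.45}]
side_rail side [{'position': [282.3, 167.1], 'score': 0.79}, {'position': [234.4, 198.2], 'score': 0.22}]
scale top [{'position': [325.9, 209.0], 'score': 0.78}]
scale side [{'position': [288.8, 172.8], 'score': 0.68}]
0.65
```

View pics/top0.png

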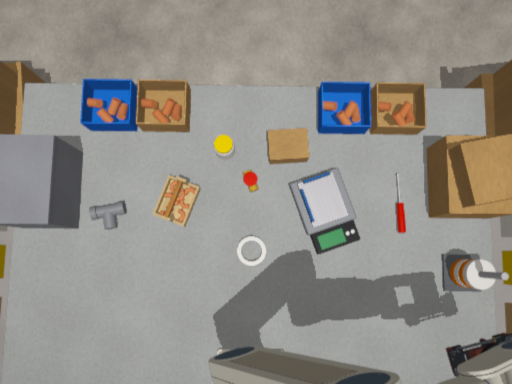

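View pics/side0.png

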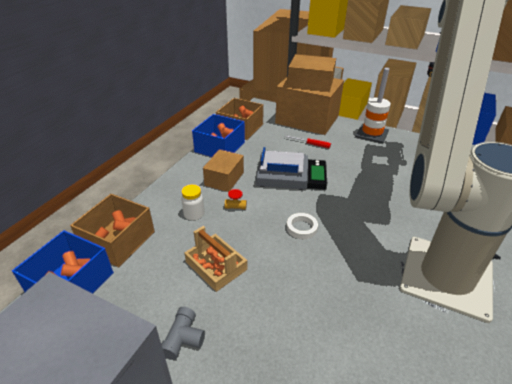

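View pics/wrist0.png

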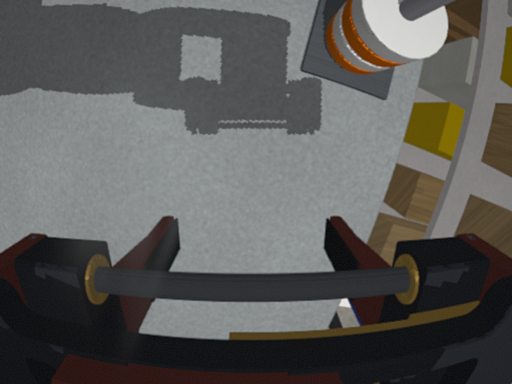

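The top view shows the tote at (177,201), the scale at (325,209) with its pan and blue rails at the back and left, and the jar, carton, tape and valve between them. Next I'll fit the poses from depth.

```bash
cat > h.py <<'E'
import numpy as np, cv2
from scipy.spatial.transform import Rotation as Ro
def cloud(info,d):
    K=info["K"];v,u=np.mgrid[:d.shape[0],:d.shape[1]]
    P=np.stack([(u-K[0,2])/K[0,0]*d,(v-K[1,2])/K[1,1]*d,d],-1)
    return (P-info["t"])@info["R"]   # R^T (P-t)
def proj(info,X):
    c=info["R"]@np.asarray(X)+info["t"];p=info["K"]@c;return p[:2]/p[2]
E
python3 - <<'E'
from plant import robot
from h import *
s=robot.observe();print(s["eef_pos"],Ro.from_rotvec(s["orientation"]).as_matrix().round(3))
for c in ["top","side"]:
    info=robot.camera_info(c);im=cv2.imread(f"pics/{c}0.png");W=cloud(info,np.load(f"{c}0.npy"))
    for n,(u,v) in {"tote":(177,201) if c=="top" else (215,261),"scale":(325,205) if c=="top" else (288,170)}.items():
        p=W[v,u]; 
        m=(np.linalg.norm(W[...,:2]-p[:2],axis=-1)<0.15)&(W[...,2]>0.012)
        lab,L=cv2.connectedComponents(m.astype(np.uint8)); 
        ids=np.bincount(L[m]); k=ids[1:].argmax()+1; q=W[L==k]
        print(c,n,len(q),q.mean(0),q[:,2].min(),q[:,2].max(), np.percentile(q[:,2],[10,50,90]))
        for lo,hi in ([(.012,.05),(.08,.11),(.085,.1)] if n=="tote" else [(.012,.2),(.064,.078),(.085,.11)]):
            r=q[(q[:,2]>lo)&(q[:,2]<hi)]
            if len(r)>5: 
                (cx,cy),(w,h),a=cv2.minAreaRect((r[:,:2]*1000).astype(np.float32)); print("  ",lo,hi,len(r),r.mean(0).round(4),"rect",round(cx,1),round(cy,1),round(w,1),round(h,1),round(a,1))
    if c=="top":
        hsv=cv2.cvtColor(im,cv2.COLOR_BGR2HSV)
        mb=(hsv[...,0]>100)&(hsv[...,0]<125)&(hsv[...,1]>150)
        mb[:165]=0;mb[:,:285]=0;mb[:,360:]=0;mb[232:]=0
        r=W[mb];print("blue",len(r));np.save("blue.npy",r)
        print(r[:,2].round(3))
    big=im[150:260,140:380] if c=="top" else im[130:300,160:340]
    cv2.imwrite(f"pics/{c}0z.png",cv2.resize(big,None,fx=3.3,fy=3.3,interpolation=cv2.INTER_CUBIC))
E
```

```text
[ 0.16180407 -0.60368941  0.24769652] [[ 0.259  0.     0.966]
 [-0.966 -0.     0.259]
 [ 0.    -1.     0.   ]]
top tote 1066 [0.58430733 0.2485199  0.04588643] 0.01203229057505331 0.10588331735393361 [0.01718463 0.03683271 0.09628543]
   0.012 0.05 786 [0.5848 0.2481 0.029 ] rect 582.5 252.3 112.7 140.6 69.2
   0.08 0.11 263 [0.5816 0.2509 0.0949] rect 581.8 251.1 35.7 140.0 69.6
   0.085 0.1 230 [0.5833 0.2506 0.0949] rect 582.1 251.9 34.0 140.0 69.6
top scale 3814 [ 0.5543563  -0.23737147  0.05509787] 0.01225945479527631 0.10052726100148417 [0.0333361  0.05109625 0.07396603]
   0.012 0.2 3814 [ 0.5544 -0.2374  0.0551] rect 555.5 -241.2 254.5 171.0 20.1
   0.064 0.078 1443 [ 0.5856 -0.2302  0.0702] rect 587.1 -226.3 148.9 121.4 19.7
   0.085 0.11 165 [ 0.6057 -0.1881  0.0913] rect 603.9 -187.6 74.4 169.2 71.0
blue 101
[0.093 0.081 0.088 0.091 0.091 0.094 0.094 0.099 0.09  0.095 0.086 0.094
 0.084 0.09  0.094 0.091 0.096 0.082 0.089 0.087 0.093 0.094 0.098 0.093
 0.092 0.091 0.091 0.086 0.091 0.094 0.091 0.092 0.101 0.086 0.092 0.09
 0.095 0.086 0.086 0.09  0.09  0.096 0.093 0.092 0.
[... 360 characters left out ...]
 [0.57966076 0.2614848  0.04593322] 0.012070585884681373 0.09880306043422847 [0.01834717 0.03744558 0.09485934]
   0.012 0.05 1349 [0.5814 0.2626 0.0299] rect 584.3 251.9 113.6 143.8 69.5
   0.08 0.11 400 [0.5797 0.2564 0.0925] rect 584.3 252.5 34.0 143.5 69.4
   0.085 0.1 347 [0.5798 0.256  0.094 ] rect 584.3 252.5 33.9 143.5 69.5
side scale 2181 [ 0.55028606 -0.20347413  0.0511107 ] 0.012034386566279802 0.09495967009636859 [0.02637126 0.04716024 0.0737991 ]
   0.012 0.2 2181 [ 0.5503 -0.2035  0.0511] rect 552.6 -233.2 247.9 163.0 19.8
   0.064 0.078 642 [ 0.5871 -0.227   0.0697] rect 588.4 -227.3 147.1 132.9 17.5
   0.085 0.11 124 [ 0.592  -0.1812  0.0898] rect 607.0 -186.5 70.1 172.5 70.6
```

View pics/top0z.png

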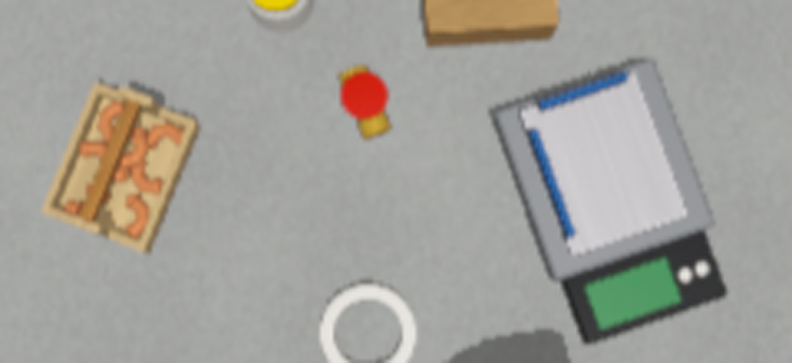

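```bash
cat >> h.py <<'E'
def tgt(robot,pos,xyaw,start=None):
    """shift & turn in tool axes from the measured pose to TCP pos, tool x at yaw (deg), pointing down"""
    s=robot.observe();R=Ro.from_rotvec(s["orientation"]).as_matrix()
    a=np.radians(xyaw);x=np.array([np.cos(a),np.sin(a),0]);y=np.array([0,0,-1.]);T=np.stack([x,y,np.cross(x,y)],1)
    d=R.T@(np.asarray(pos)-s["eef_pos"]);w=np.degrees(Ro.from_matrix(R.T@T).as_rotvec())
    print("t",round(s["time"],3),"shift mm",(d*1000).round(1),"turn",w.round(2),"F",s["ft_force"].round(2),"gap mm",round(s["finger_gap"]*87.8,1))
E
python3 - <<'E'
from plant import robot
from h import *
from scipy.optimize import least_squares
r=np.load("blue.npy")
# rails fit: distance of point to either rail's centre rectangle (thickness 8)
def f(p):
    a=p[2];c,s=np.cos(a),np.sin(a);L=(r[:,:2]-p[:2])@np.array([[c,-s],[s,c]])
    d1=np.hypot(np.maximum(abs(L[:,0]-.074)-.004,0),np.maximum(abs(L[:,1])-.045,0))
    d2=np.hypot(np.maximum(abs(L[:,0])-.055,0),np.maximum(abs(L[:,1]-.059)-.004,0))
    e1=np.hypot(L[:,0]-.074,np.maximum(abs(L[:,1])-.045,0)*1)
    e2=np.hypot(L[:,1]-.059,np.maximum(abs(L[:,0])-.055,0)*1)
    return np.minimum(e1,e2)
o=least_squares(f,[.588,-.228,np.radians(20)],loss="soft_l1",f_scale=.003)
print(o.x[:2],np.degrees(o.x[2]),np.sqrt(np.mean(f(o.x)**2)))
tgt(robot,[.583,.252,.25],-110.5)
E
```

```text
[ 0.58691716 -0.22869208] 20.107167697938415 0.0016386434147236352
t 0.65 shift mm [-717.5   -2.3  628.3] turn [-0.  35.5  0. ] F [-0.5   0.25  0.53] gap mm 88.1
```

>>> move_arm(commands=[[0.0878,[-0.24,0,0.21],[0,0,0]],[0.0878,[-0.24,0,0.21],[0,0,0]],[0.0878,[-0.24,0,0.21],[0,0,0]],[0.0878,[-0.24,0,0.21],[0,0,0]],[0.0878,[-0.24,0,0.21],[0,0,0]],[0.0878,[-0.24,0,0.21],[0,0,0]],[0.0878,[-0.24,0,0.21],[0,0,0]],[0.0878,[-0.24,0,0.21],[0,0,0]]], newtons=30)

```text
time: 1.32
eef_pos: [0.303, -0.3145, 0.2478]
orientation: [-1.321, 1.014, -1.013]
ft_force: [-0.1, -0.8, -0.8]
finger_gap: 0.999
```

>>> move_arm(commands=[[0.0878,[-0.24,0,0.21],[0,0,0]],[0.0878,[-0.24,0,0.21],[0,0,0]],[0.0878,[-0.24,0,0.21],[0,0,0]],[0.0878,[-0.24,0,0.21],[0,0,0]],[0.0878,[-0.24,0,0.21],[0,0,0]],[0.0878,[-0.24,0,0.21],[0,0,0]],[0.0878,[-0.24,0,0.21],[0,0,0]],[0.0878,[-0.24,0,0.21],[0,0,0]]])

```text
time: 1.98
eef_pos: [0.4445, -0.0283, 0.2481]
orientation: [-1.321, 1.012, -1.014]
ft_force: [0.3, -0.8, 0.1]
finger_gap: 1.0
```

Run:
```python
from plant import robot
from h import *
print(robot.observe()["eef_pos"],robot.observe()["joints"].round(2))
tgt(robot,[.583,.252,.25],-110.5)
```

```text
[ 0.44448504 -0.02834665  0.24812635] [-0.09  0.15  2.01  0.    0.97  1.22]
t 1.983 shift mm [-234.6   -1.6  206.7] turn [-9.000e-02  3.559e+01 -2.000e-02] F [ 0.34 -0.83  0.09] gap mm 87.8
```

>>> move_arm(commands=[[0.0878,[-0.235,0,0.207],[0,35.5,0]],[0.0878,[-0.235,0,0.207],[0,35.5,0]],[0.0878,[-0.235,0,0.207],[0,35.5,0]],[0.0878,[-0.235,0,0.207],[0,35.5,0]],[0.0878,[-0.235,0,0.207],[0,35.5,0]],[0.0878,[-0.235,0,0.207],[0,35.5,0]],[0.0878,[-0.235,0,0.207],[0,35.5,0]],[0.0878,[-0.235,0,0.207],[0,35.5,0]]])

```text
time: 2.65
eef_pos: [0.5832, 0.2518, 0.2478]
orientation: [-1.018, 1.467, -1.467]
ft_force: [1.1, -0.4, -0.2]
finger_gap: 1.0
```

Run:
```python
from plant import robot
from h import *
s=robot.observe();im,d=robot.get_image("wrist");cv2.imwrite("pics/w1.png",im)
i=robot.camera_info("wrist");K=i["K"];v,u=np.mgrid[:384,:512];dx=u-K[0,2];dy=v-K[1,2];rr=np.hypot(dx,dy)+1e-9;th=rr/K[0,0]
ray=np.stack([np.sin(th)*dx/rr,np.sin(th)*dy/rr,np.cos(th)],-1);P=ray/ray[...,2:]*d[...,None]
T=i["T_tool_cam"];P=P@T[:3,:3].T+T[:3,3];W=P@Ro.from_rotvec(s["orientation"]).as_matrix().T+s["eef_pos"]
W[(d<=0)|(th>1.4)]=np.nan
m=(np.linalg.norm(W[...,:2]-[.583,.252],axis=-1)<.12)
for lo,hi in [(.015,.05),(.08,.105),(-.01,.006)]:
    q=W[m&(W[...,2]>lo)&(W[...,2]<hi)];
    print(lo,len(q),q.mean(0),cv2.minAreaRect((q[:,:2]*1000).astype(np.float32)))
tgt(robot,[.583,.252,.15],-110.5)
```

```text
0.015 5642 [0.58350426 0.25263092 0.02937832] ((585.2203979492188, 252.10906982421875), (111.3275146484375, 140.5689239501953), 69.49248504638672)
0.08 2265 [0.58681222 0.25163246 0.09590895] ((585.5040893554688, 251.9897918701172), (34.81327438354492, 140.26219177246094), 69.63434600830078)
-0.01 13921 [0.59663052 0.24611382 0.00070667] ((582.8341064453125, 251.74282836914062), (239.1507110595703, 239.63320922851562), 65.40576934814453)
t 2.7 shift mm [ 6.  98.  -1.2] turn [-0.13  0.14 -0.28] F [2.47 3.31 0.61] gap mm 87.7
```

View pics/w1.png

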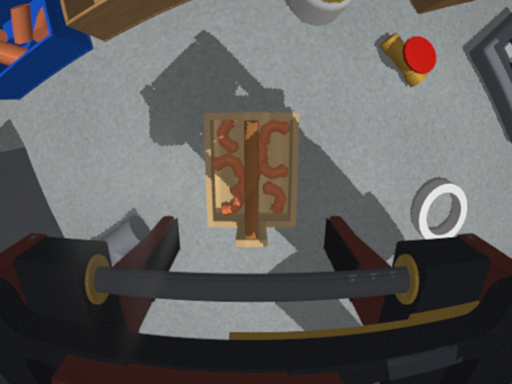

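The wrist view agrees: the tote is straight below, with the bar at column 252. I'll descend and grip.

>>> move_arm(commands=[[0.0878,[0,0.04,0.001],[0,0,0]],[0.0878,[0,0.08,0.001],[0,0,0]],[0.0878,[0,0.11,0.001],[0,0,0]],[0.0878,[0,0.135,0.001],[0,0,0]],[0.0878,[0,0.15,0.001],[0,0,0]],[0.0878,[0,0.154,0.001],[0,0,0]],[0.0878,[0,0.154,0.001],[0,0,0]],[0.0878,[0,0.154,0.001],[0,0,0]]])

```text
time: 3.37
eef_pos: [0.5839, 0.2491, 0.0945]
orientation: [-1.017, 1.467, -1.468]
ft_force: [0.3, 0.1, -0.3]
finger_gap: 0.997
```

Run:
```python
from plant import robot
from h import *
tgt(robot,[.5843,.252,.093],-110.5)
im,d=robot.get_image("wrist");cv2.imwrite("pics/w2.png",im)
```

```text
t 3.367 shift mm [-2.9  1.5 -0.6] turn [-0.04 -0.   -0.04] F [ 0.33  0.09 -0.34] gap mm 87.6
```

View pics/w2.png

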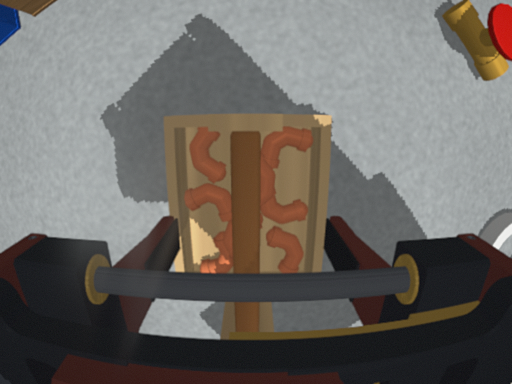

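The bar is at column 245, left of centre, which matches the −3 mm measurement. I'll correct that and close.

>>> move_arm(commands=[[0.0878,[-0.003,0.0015,0],[0,0,0]],[0.03,[-0.003,0.0015,0],[0,0,0]],[0.02,[-0.003,0.0015,0],[0,0,0]],[0.0,[-0.003,0.0015,0],[0,0,0]],[0.0,[-0.003,0.0015,0],[0,0,0]],[0.0,[-0.003,0.0015,0],[0,0,0]],[0.0,[-0.003,0.0015,0],[0,0,0]],[0.0,[-0.003,0.0015,0],[0,0,0]]], newtons=40)

```text
time: 4.08
eef_pos: [0.5843, 0.2517, 0.0922]
orientation: [-1.018, 1.468, -1.468]
ft_force: [-0.3, 0.4, -0.3]
finger_gap: 0.509
```

>>> move_arm(commands=[[0.0,[0,0,0],[0,0,0]],[0.0,[0,0,0],[0,0,0]],[0.0,[0,0,0],[0,0,0]],[0.0,[0,0,0],[0,0,0]]])

```text
time: 4.42
eef_pos: [0.5843, 0.2517, 0.0921]
orientation: [-1.018, 1.468, -1.468]
ft_force: [0.2, -0.0, 0.4]
finger_gap: 0.205
```

>>> move_arm(commands=[[0.0,[0,0,0],[0,0,0]],[0.0,[0,0,0],[0,0,0]],[0.0,[0,0,0],[0,0,0]],[0.0,[0,0,0],[0,0,0]]])

```text
time: 4.75
eef_pos: [0.5844, 0.2518, 0.0921]
orientation: [-1.018, 1.468, -1.468]
ft_force: [1.1, 1.0, -1.0]
finger_gap: 0.157
```

>>> move_arm(commands=[[0.0,[0,-0.005,0],[0,0,0]],[0.0,[0,-0.01,0],[0,0,0]],[0.0,[0,-0.02,0],[0,0,0]],[0.0,[0,-0.03,0],[0,0,0]],[0.0,[0,-0.03,0],[0,0,0]]])

```text
time: 5.17
eef_pos: [0.5856, 0.2522, 0.1248]
orientation: [-1.014, 1.466, -1.468]
ft_force: [-0.0, -0.1, -6.7]
finger_gap: 0.157
```

Run:
```python
from plant import robot
from h import *
tgt(robot,[.580,-.220,.25],-70)
```

```text
t 5.167 shift mm [ 444.  -125.9  160.4] turn [ -0.2  -40.5   -0.08] F [-0.03 -0.13 -6.66] gap mm 13.8
```

>>> move_arm(commands=[[0.0,[0,-0.02,0],[0,0,0]],[0.0,[0.005,-0.045,0.002],[0,-2,0]],[0.0,[0.02,-0.07,0.007],[0,-5,0]],[0.0,[0.045,-0.09,0.016],[0,-8,0]],[0.0,[0.075,-0.1,0.027],[0,-11,0]],[0.0,[0.105,-0.1,0.038],[0,-14,0]],[0.0,[0.135,-0.1,0.049],[0,-17,0]],[0.0,[0.165,-0.1,0.06],[0,-20,0]]])

```text
time: 5.83
eef_pos: [0.5825, 0.0748, 0.223]
orientation: [-1.206, 1.213, -1.214]
ft_force: [-0.0, -0.0, -7.7]
finger_gap: 0.156
```

Run:
```python
from plant import robot
from h import *
tgt(robot,[.583,-.237,.225],-70)
```

```text
t 5.833 shift mm [311.8  -2.1   2.3] turn [-6.000e-02 -2.033e+01  1.000e-02] F [-0.05 -0.01 -7.66] gap mm 13.7
```

>>> move_arm(commands=[[0.0,[0.035,0,0],[0,-3,0]],[0.0,[0.07,0,0],[0,-6,0]],[0.0,[0.11,0,0.001],[0,-9,0]],[0.0,[0.15,0,0.001],[0,-12,0]],[0.0,[0.19,0,0.002],[0,-15,0]],[0.0,[0.23,0,0.002],[0,-18,0]],[0.0,[0.26,0,0.002],[0,-20,0]],[0.0,[0.28,0,0.002],[0,-20.3,0]]])

```text
time: 6.5
eef_pos: [0.5819, -0.2073, 0.2226]
orientation: [-1.354, 0.95, -0.952]
ft_force: [-0.7, -1.3, -7.5]
finger_gap: 0.155
```

>>> move_arm(commands=[[0.0,[0.015,0,0.005],[0,0,0]],[0.0,[0.02,0,0.01],[0,0,0]],[0.0,[0.025,0,0.01],[0,0,0]],[0.0,[0.025,0,0.01],[0,0,0]],[0.0,[0.025,0,0.01],[0,0,0]]])

```text
time: 6.92
eef_pos: [0.5999, -0.2231, 0.222]
orientation: [-1.353, 0.951, -0.95]
ft_force: [0.4, 0.0, -7.9]
finger_gap: 0.153
```

Run:
```python
from plant import robot
from h import *
tgt(robot,[.583,-.237,.18],-70)
for c in ["top","side"]:
    im,d=robot.get_image(c);cv2.imwrite(f"pics/{c}3.png",im[100:300,200:420]);W=cloud(robot.camera_info(c),d)
    m=(np.linalg.norm(W[...,:2]-[.583,-.237],axis=-1)<.12)&(W[...,2]>.133)&(W[...,2]<.18)
    q=W[m];print(len(q),q.mean(0),np.percentile(q[:,2],[1,50,99]),cv2.minAreaRect((q[:,:2]*1000).astype(np.float32)))
```

```text
t 6.917 shift mm [  7.4  42.  -20.6] turn [ 0.04 -0.16 -0.05] F [ 0.42  0.02 -7.89] gap mm 13.5
245 [ 0.60387478 -0.2289307   0.15423382] [0.13332013 0.15143938 0.17607265] ((608.9485473632812, -228.26632690429688), (175.04881286621094, 43.1191291809082), 59.69920349121094)
998 [ 0.59595695 -0.21304711  0.15392224] [0.13372161 0.15451586 0.17421521] ((598.0590209960938, -220.75262451171875), (140.05517578125, 117.49138641357422), 19.443769454956055)
```

View pics/top3.png

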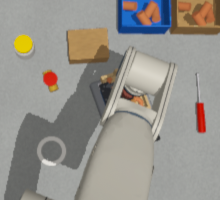

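View pics/side3.png

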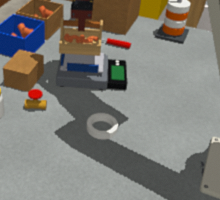

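>>> move_arm(commands=[[0.0,[0.004,0.01,-0.01],[0,0,0]],[0.0,[0.007,0.02,-0.02],[0,0,0]],[0.0,[0.007,0.03,-0.02],[0,0,0]],[0.0,[0.007,0.035,-0.02],[0,0,0]],[0.0,[0.007,0.04,-0.02],[0,0,0]],[0.0,[0.007,0.04,-0.02],[0,0,0]]])

```text
time: 7.52
eef_pos: [0.5831, -0.2371, 0.1806]
orientation: [-1.353, 0.953, -0.949]
ft_force: [0.1, 0.9, -6.0]
finger_gap: 0.162
```

Run:
```python
from plant import robot
from h import *
tgt(robot,[.583,-.237,.163],-70)
im,d=robot.get_image("wrist");cv2.imwrite("pics/w4.png",im)
im,d=robot.get_image("side");cv2.imwrite("pics/s4.png",cv2.resize(im[90:210,220:360],None,fx=4,fy=4,interpolation=cv2.INTER_CUBIC))
```

```text
t 7.517 shift mm [-0.1 17.6 -0.1] turn [ 0.09 -0.21 -0.09] F [ 0.11  0.94 -5.98] gap mm 14.2
```

View pics/w4.png

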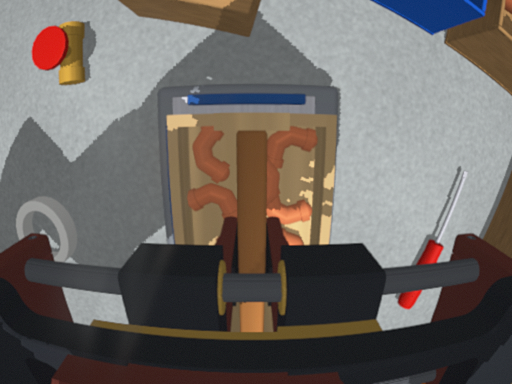

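View pics/s4.png

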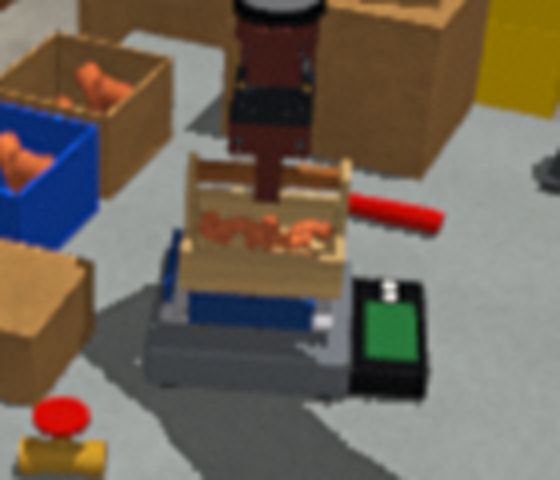

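```bash
cat >> h.py <<'E'
def wrist(robot):
    s=robot.observe();im,d=robot.get_image("wrist")
    i=robot.camera_info("wrist");K=i["K"];v,u=np.mgrid[:384,:512];dx=u-K[0,2];dy=v-K[1,2];rr=np.hypot(dx,dy)+1e-9;th=rr/K[0,0]
    ray=np.stack([np.sin(th)*dx/rr,np.sin(th)*dy/rr,np.cos(th)],-1);P=ray/ray[...,2:]*d[...,None]
    T=i["T_tool_cam"];P=P@T[:3,:3].T+T[:3,3];W=P@Ro.from_rotvec(s["orientation"]).as_matrix().T+s["eef_pos"]
    P[(d<=0)|(th>1.4)]=np.nan;W[(d<=0)|(th>1.4)]=np.nan
    return im,P,W
E
python3 - <<'E'
from plant import robot
from h import *
im,P,W=wrist(robot)
print(robot.observe()["ft_force"],robot.observe()["eef_pos"])
hsv=cv2.cvtColor(im,cv2.COLOR_BGR2HSV)
m=(hsv[...,0]>100)&(hsv[...,0]<125)&(hsv[...,1]>140);m[:85]=0;m[110:]=0;m[:,:180]=0;m[:,315:]=0
q=P[m];print("rail tool mm",len(q),np.nanpercentile(q*1000,[2,50,98],axis=0).round(1));print(np.nanmedian(W[m],0))
print(cv2.minAreaRect((W[m][:,:2]*1000).astype(np.float32)))
# tote front wall
for r in range(84,135,3): print(r,[(P[r,c]*1000).round(0).tolist() for c in (230,290)])
E
```

```text
[ 0.60267189 -0.39139331 -7.12292204] [ 0.58419413 -0.23738773  0.18235502]
rail tool mm 1084 [[-46.8  88.3  78.2]
 [ -4.6  89.6  81.8]
 [ 37.9  91.1  85.1]]
[ 0.6593719  -0.20559087  0.09232278]
((660.2687377929688, -205.08348083496094), (6.10298490524292, 87.9518814086914), 20.561683654785156)
84 [[-22.0, 181.0, 103.0], [41.0, 183.0, 103.0]]
87 [[-19.0, 134.0, 95.0], [35.0, 134.0, 96.0]]
90 [[-19.0, 136.0, 93.0], [35.0, 134.0, 93.0]]
93 [[-19.0, 134.0, 90.0], [35.0, 133.0, 90.0]]
96 [[-16.0, 89.0, 84.0], [29.0, 89.0, 84.0]]
99 [[-16.0, 90.0, 82.0], [30.0, 91.0, 82.0]]
102 [[-16.0, 90.0, 80.0], [29.0, 89.0, 80.0]]
105 [[-18.0, 112.0, 78.0], [30.0, 92.0, 78.0]]
108 [[-17.0, 111.0, 75.0], [32.0, 111.0, 76.0]]
111 [[-17.0, 111.0, 73.0], [32.0, 112.0, 73.0]]
114 [[-9.0, -5.0, 71.0], [25.0, 52.0, 71.0]]
117 [[-9.0, -4.0, 69.0], [25.0, 52.0, 69.0]]
120 [[-9.0, -3.0, 68.0], [24.0, 50.0, 67.0]]
123 [[-9.0, -4.0, 67.0], [25.0, 53.0, 65.0]]
126 [[-9.0, -3.0, 65.0], [28.0, 76.0, 62.0]]
129 [[-9.0, -5.0, 64.0], [27.0, 73.0, 60.0]]
132 [[-16.0, 86.0, 57.0], [27.0, 72.0, 58.0]]
```

>>> move_arm(commands=[[0.0,[0.0015,0.0,0],[0,-0.4,0]],[0.0,[0.0025,0.003,0],[0,-0.4,0]],[0.0,[0.0025,0.008,0],[0,-0.4,0]],[0.0,[0.0025,0.012,0],[0,-0.4,0]],[0.0,[0.0025,0.014,0],[0,-0.4,0]],[0.0,[0.0025,0.015,0],[0,-0.4,0]],[0.0,[0.0025,0.015,0],[0,-0.4,0]]])

```text
time: 8.25
eef_pos: [0.5843, -0.2396, 0.1667]
orientation: [-1.356, 0.946, -0.945]
ft_force: [0.7, -0.0, -6.8]
finger_gap: 0.161
```

>>> move_arm(commands=[[0.0,[0,0,0],[0,0,0]],[0.0,[0,0.0005,0],[0,0,0]]])

```text
time: 8.42
eef_pos: [0.5848, -0.2398, 0.1669]
orientation: [-1.356, 0.945, -0.946]
ft_force: [1.3, 0.1, -6.8]
finger_gap: 0.156
```

>>> move_arm(commands=[[0.0,[0,0.001,0],[0,0,0]],[0.0,[0,0.002,0],[0,0,0]],[0.0,[0,0.003,0],[0,0,0]],[0.0,[0,0.003,0],[0,0,0]]])

```text
time: 8.75
eef_pos: [0.5845, -0.2397, 0.1635]
orientation: [-1.356, 0.946, -0.946]
ft_force: [-0.6, -0.0, -7.1]
finger_gap: 0.159
```

>>> move_arm(commands=[[0.0,[0,0.0005,0],[0,0,0]],[0.0,[0,0.001,0],[0,0,0]],[0.0,[0,0.001,0],[0,0,0]]])

```text
time: 9.0
eef_pos: [0.5846, -0.2397, 0.1626]
orientation: [-1.356, 0.946, -0.946]
ft_force: [-1.1, 0.3, -7.0]
finger_gap: 0.154
```

>>> move_arm(commands=[[0.0,[0,0.0005,0],[0,0,0]],[0.0,[0,0.0005,0],[0,0,0]],[0.0,[0,0.0005,0],[0,0,0]]])

```text
time: 9.25
eef_pos: [0.5846, -0.2397, 0.1622]
orientation: [-1.356, 0.946, -0.946]
ft_force: [0.6, 0.9, -6.9]
finger_gap: 0.158
```

>>> move_arm(commands=[[0.0,[0,0.0005,0],[0,0,0]],[0.0,[0,0.0005,0],[0,0,0]],[0.0,[0,0.0005,0],[0,0,0]]])

```text
time: 9.5
eef_pos: [0.5846, -0.2398, 0.1621]
orientation: [-1.356, 0.946, -0.946]
ft_force: [-2.5, 0.5, -0.6]
finger_gap: 0.159
```

Touchdown: Fz went from −6.9 to −0.6 N. Next I'll slide toward the back rail (tool +z) with a lighter grip.

>>> move_arm(commands=[[0.0,[0,0,0.0005],[0,0,0]],[0.0,[0,0,0.001],[0,0,0]],[0.0,[0,0,0.0015],[0,0,0]],[0.0,[0,0,0.002],[0,0,0]],[0.0,[0,0,0.0025],[0,0,0]],[0.0,[0,0,0.003],[0,0,0]]], newtons=25)

```text
time: 10.0
eef_pos: [0.5874, -0.2391, 0.1621]
orientation: [-1.356, 0.945, -0.946]
ft_force: [-5.4, -1.6, 3.1]
finger_gap: 0.16
```

```bash
cat >> h.py <<'E'
def loc(robot):
    s=robot.observe();R=Ro.from_rotvec(s["orientation"]).as_matrix()
    a=np.radians(20.1);C=np.array([[np.cos(a),np.sin(a),0],[-np.sin(a),np.cos(a),0],[0,0,1]])
    print("t %.2f"%s["time"],"pan-frame pos mm",(C@(s["eef_pos"]-[.587,-.2285,.07])*1000).round(2),"F pan",(C@s["ft_force"]).round(1),"M pan",(C@s["ft_torque"]).round(2),"zyaw",round(np.degrees(np.arctan2(R[1,2],R[0,2])),2),"gap",round(s["finger_gap"]*87.8,1))
E
python3 - <<'E'
from plant import robot
from h import *
loc(robot);im,P,W=wrist(robot);cv2.imwrite("pics/w5.png",im)
loc(robot)
hsv=cv2.cvtColor(im,cv2.COLOR_BGR2HSV)
m=(hsv[...,0]>100)&(hsv[...,0]<125)&(hsv[...,1]>140);m[:85]=0;m[125:]=0;m[:,:180]=0;m[:,325:]=0
q=P[m];print("rail tool mm",len(q),np.nanpercentile(q*1000,[2,50,98],axis=0).round(1));
print(cv2.minAreaRect((W[m][:,:2]*1000).astype(np.float32)))
E
```

```text
t 10.00 pan-frame pos mm [ -3.26 -10.07  92.06] F pan [-5.6  0.3  3.1] M pan [ 0.04  0.82 -0.01] zyaw 20.2 gap 14.0
t 10.05 pan-frame pos mm [ -3.11 -10.07  92.1 ] F pan [-4.7 -0.3  3.2] M pan [-0.    0.79  0.02] zyaw 20.2 gap 13.8
rail tool mm 1265 [[-48.2  68.3  75.6]
 [ -5.5  69.8  79.1]
 [ 35.4  71.2  82.5]]
((659.6517944335938, -205.66067504882812), (6.42280387878418, 86.68734741210938), 19.828371047973633)
```

View pics/w5.png

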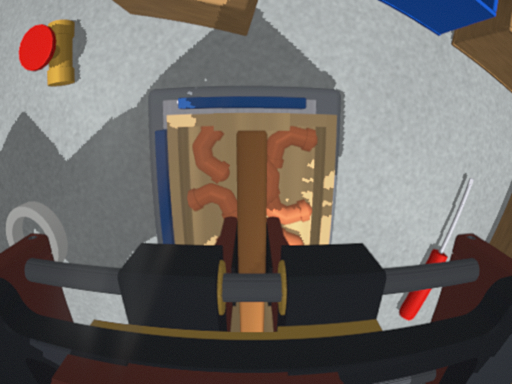

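>>> move_arm(commands=[[0.0,[0,-0.0002,0.0004],[0,0,0]],[0.0,[0,-0.0002,0.0008],[0,0,0]],[0.0,[0,-0.0002,0.0012],[0,0,0]],[0.0,[0,-0.0002,0.0016],[0,0,0]],[0.0,[0,-0.0002,0.002],[0,0,0]]])

```text
time: 10.47
eef_pos: [0.5894, -0.2382, 0.1621]
orientation: [-1.356, 0.945, -0.946]
ft_force: [-5.1, -2.4, 2.5]
finger_gap: 0.156
```

Run:
```python
from plant import robot
from h import *
loc(robot)
```

```text
t 10.47 pan-frame pos mm [-1.12 -9.93 92.14] F pan [-5.6 -0.5  2.5] M pan [-0.02  0.77  0.04] zyaw 20.2 gap 13.7
```

>>> move_arm(commands=[[0.0,[0,0,0.0003],[0,0,0]],[0.0,[0,0,0.0006],[0,0,0]]])

```text
time: 10.63
eef_pos: [0.5899, -0.238, 0.1621]
orientation: [-1.356, 0.945, -0.946]
ft_force: [-4.8, -2.2, 2.7]
finger_gap: 0.157
```

Run:
```python
from plant import robot
from h import *
loc(robot)
```

```text
t 10.63 pan-frame pos mm [-0.54 -9.89 92.09] F pan [-5.3 -0.5  2.7] M pan [-0.03  0.81  0.03] zyaw 20.2 gap 13.8
```

>>> move_arm(commands=[[0.0,[0,0,0.0002],[0,0,0]],[0.0,[0,0,0.0004],[0,0,0]]])

```text
time: 10.8
eef_pos: [0.5903, -0.2379, 0.1621]
orientation: [-1.356, 0.945, -0.946]
ft_force: [-5.6, -2.5, 3.3]
finger_gap: 0.156
```

>>> move_arm(commands=[[0.0,[0,0,0.0002],[0,0,0]],[0.0,[0,0,0.0004],[0,0,0]]])

```text
time: 10.97
eef_pos: [0.5906, -0.2377, 0.1621]
orientation: [-1.356, 0.946, -0.946]
ft_force: [-4.5, -1.5, 3.2]
finger_gap: 0.157
```

Run:
```python
from plant import robot
from h import *
loc(robot)
```

```text
t 10.97 pan-frame pos mm [ 0.24 -9.9  92.11] F pan [-4.7  0.1  3.2] M pan [0.02 0.88 0.03] zyaw 20.2 gap 13.8
```

>>> move_arm(commands=[[0.0,[0,0,0.0002],[0,0,0]],[0.0,[0,0,0.0004],[0,0,0]]])

```text
time: 11.13
eef_pos: [0.5907, -0.2376, 0.1621]
orientation: [-1.356, 0.946, -0.946]
ft_force: [-6.3, -2.6, 4.6]
finger_gap: 0.159
```

>>> move_arm(commands=[[0.0,[0,0,0.0002],[0,0,0]],[0.0,[0,0,0.0004],[0,0,0]]])

```text
time: 11.3
eef_pos: [0.5908, -0.2376, 0.1621]
orientation: [-1.357, 0.946, -0.945]
ft_force: [-9.0, -3.7, 4.4]
finger_gap: 0.156
```

>>> move_arm(commands=[[0.0,[0,0,0.0002],[0,0,0]],[0.0,[0,0,0.0004],[0,0,0]]])

```text
time: 11.47
eef_pos: [0.5909, -0.2375, 0.1622]
orientation: [-1.357, 0.947, -0.945]
ft_force: [-8.4, -3.2, 6.1]
finger_gap: 0.156
```

Run:
```python
from plant import robot
from h import *
loc(robot)
```

```text
t 11.47 pan-frame pos mm [ 0.52 -9.8  92.16] F pan [-9.  -0.2  6.1] M pan [ 0.05  1.55 -0.06] zyaw 20.2 gap 13.7
```

>>> move_arm(commands=[[0.0,[0,0,0.0003],[0,0,0]],[0.0,[0,0,0.0005],[0,0,0]]])

```text
time: 11.63
eef_pos: [0.591, -0.2374, 0.1622]
orientation: [-1.357, 0.948, -0.944]
ft_force: [-10.8, -3.3, 8.2]
finger_gap: 0.16
```

Run:
```python
from plant import robot
from h import *
loc(robot)
```

```text
t 11.63 pan-frame pos mm [ 0.66 -9.74 92.23] F pan [-11.2   0.6   8.2] M pan [ 0.01  1.83 -0.11] zyaw 20.2 gap 14.0
```

>>> move_arm(commands=[[0.0,[0,-0.0002,0.0002],[0,0,0]],[0.0,[0,-0.0004,0.0004],[0,0,0]]])

```text
time: 11.8
eef_pos: [0.5911, -0.2372, 0.1623]
orientation: [-1.358, 0.948, -0.944]
ft_force: [-9.8, -2.5, 4.8]
finger_gap: 0.152
```

Run:
```python
from plant import robot
from h import *
loc(robot)
```

```text
t 11.80 pan-frame pos mm [ 0.83 -9.58 92.32] F pan [-10.    1.1   4.8] M pan [-0.03  1.81 -0.12] zyaw 20.19 gap 13.4
```

>>> move_arm(commands=[[0.0,[0,-0.0002,0.0002],[0,0,0]],[0.0,[0,-0.0002,0.0004],[0,0,0]]])

```text
time: 11.97
eef_pos: [0.5912, -0.2371, 0.1624]
orientation: [-1.358, 0.949, -0.944]
ft_force: [-11.5, -4.5, 6.3]
finger_gap: 0.155
```

Run:
```python
from plant import robot
from h import *
loc(robot)
```

```text
t 11.97 pan-frame pos mm [ 0.95 -9.53 92.39] F pan [-12.4  -0.3   6.3] M pan [-0.11  2.03 -0.21] zyaw 20.19 gap 13.6
```

>>> move_arm(commands=[[0.0,[0,-0.0002,0.0003],[0,0,0]],[0.0,[0,-0.0003,0.0006],[0,0,0]]])

```text
time: 12.13
eef_pos: [0.5913, -0.237, 0.1625]
orientation: [-1.358, 0.949, -0.943]
ft_force: [-13.3, -5.8, 6.4]
finger_gap: 0.157
```

Run:
```python
from plant import robot
from h import *
loc(robot)
```

```text
t 12.13 pan-frame pos mm [ 1.11 -9.49 92.55] F pan [-14.5  -0.9   6.4] M pan [-0.15  2.26 -0.21] zyaw 20.19 gap 13.8
```

>>> move_arm(commands=[[0.0,[0,-0.0001,0.0003],[0,0,0]],[0.0,[0,-0.0002,0.0005],[0,0,0]]])

```text
time: 12.3
eef_pos: [0.5914, -0.237, 0.1627]
orientation: [-1.359, 0.95, -0.943]
ft_force: [-13.8, -6.2, 6.5]
finger_gap: 0.157
```

Run:
```python
from plant import robot
from h import *
loc(robot)
```

```text
t 12.30 pan-frame pos mm [ 1.25 -9.48 92.66] F pan [-15.1  -1.1   6.5] M pan [-0.23  2.5  -0.2 ] zyaw 20.18 gap 13.8
```

>>> move_arm(commands=[[0.0,[0,0,0.0001],[0,0,0]],[0.0,[0,0,0.0001],[0,0,0]],[0.0,[0,0,0.0001],[0,0,0]]])

```text
time: 12.55
eef_pos: [0.5914, -0.237, 0.1627]
orientation: [-1.359, 0.95, -0.943]
ft_force: [-12.7, -5.4, 7.0]
finger_gap: 0.161
```

Run:
```python
from plant import robot
from h import *
loc(robot);s=robot.observe();print(Ro.from_rotvec(s["orientation"]).as_matrix()[:,1])
im,P,W=wrist(robot);cv2.imwrite("pics/w6.png",im)
loc(robot)
im,d=robot.get_image("side");cv2.imwrite("pics/s6.png",cv2.resize(im[90:210,220:360],None,fx=4,fy=4,interpolation=cv2.INTER_CUBIC))
```

```text
t 12.55 pan-frame pos mm [ 1.24 -9.52 92.67] F pan [-13.7  -0.7   7. ] M pan [-0.17  2.5  -0.25] zyaw 20.18 gap 14.1
[-5.50817374e-03 -3.14699404e-04 -9.99984780e-01]
t 12.60 pan-frame pos mm [ 1.26 -9.48 92.66] F pan [-15.2  -0.1   7.2] M pan [-0.21  2.52 -0.17] zyaw 20.18 gap 13.9
```

View pics/w6.png

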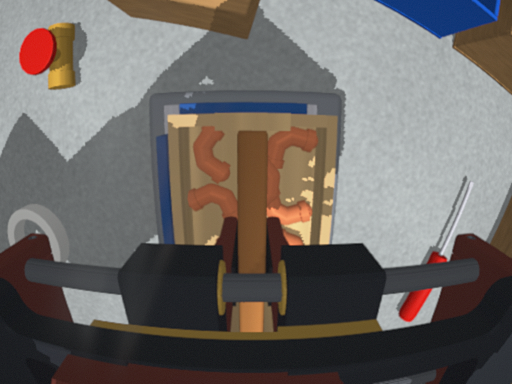

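View pics/s6.png

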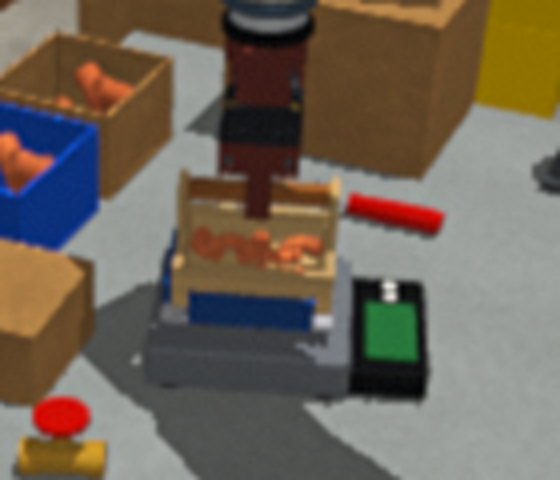

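>>> move_arm(commands=[[0.0,[0,-0.0002,0.0001],[0,0,0]],[0.0,[0,-0.0003,0.0001],[0,0,0]],[0.0,[0,-0.0003,0.0001],[0,0,0]]])

```text
time: 12.9
eef_pos: [0.5915, -0.237, 0.1628]
orientation: [-1.359, 0.95, -0.943]
ft_force: [-13.5, -5.8, 4.5]
finger_gap: 0.156
```

Run:
```python
from plant import robot
from h import *
loc(robot)
```

```text
t 12.90 pan-frame pos mm [ 1.34 -9.49 92.76] F pan [-14.7  -0.8   4.5] M pan [-0.22  2.41 -0.21] zyaw 20.19 gap 13.7
```

Back rail push is about 9–10 N net of friction. I'll relax, open briefly so the tote settles flat, and regrip for the sideways slide.

>>> move_arm(commands=[[0.0,[0,0,-0.0005],[0,0,0]],[0.0,[0,0,-0.001],[0,0,0]],[0.0,[0,0,-0.0015],[0,0,0]]])

```text
time: 13.15
eef_pos: [0.5912, -0.2371, 0.1626]
orientation: [-1.357, 0.949, -0.944]
ft_force: [-5.7, -3.0, -3.6]
finger_gap: 0.153
```

Run:
```python
from plant import robot
from h import *
loc(robot)
```

```text
t 13.15 pan-frame pos mm [ 1.04 -9.52 92.56] F pan [-6.4 -0.8 -3.6] M pan [-0.22  1.32 -0.24] zyaw 20.17 gap 13.4
```

>>> move_arm(commands=[[0.018,[0,0,0],[0,0,0]],[0.024,[0,0,0],[0,0,0]],[0.03,[0,0,0],[0,0,0]],[0.03,[0,0,0],[0,0,0]],[0.03,[0,0,0],[0,0,0]]])

```text
time: 13.57
eef_pos: [0.5933, -0.2366, 0.1635]
orientation: [-1.355, 0.945, -0.946]
ft_force: [-0.0, -0.7, -0.6]
finger_gap: 0.343
```

Run:
```python
from plant import robot
from h import *
loc(robot)
im,P,W=wrist(robot);cv2.imwrite("pics/w7.png",im)
hsv=cv2.cvtColor(im,cv2.COLOR_BGR2HSV)
m=(hsv[...,0]>100)&(hsv[...,0]<125)&(hsv[...,1]>140);m[:85]=0;m[:,:150]=0;m[240:]=0;m[:,325:]=0
for nm,mm in (("back",m&(np.arange(512)[None]>180)&(np.arange(384)[:,None]<125)),("side",m&(np.arange(512)[None]<180)&(np.arange(384)[:,None]>130))):
    q=P[mm];print(nm,len(q),np.nanpercentile(q*1000,[2,50,98],axis=0).round(1),cv2.minAreaRect((W[mm][:,:2]*1000).astype(np.float32)))
s=robot.observe()
m=(np.linalg.norm(W[...,:2]-s["eef_pos"][:2],axis=-1)<.12)&(W[...,2]>.104)&(W[...,2]<.115)
q=P[m]*1000;print("rim",np.nanpercentile(q,[1,50,99],axis=0).round(1))
```

```text
t 13.57 pan-frame pos mm [ 3.17 -9.76 93.48] F pan [-0.3 -0.6 -0.6] M pan [-0.03 -0.02 -0.01] zyaw 20.22 gap 30.1
back 1169 [[-48.   69.8  69.7]
 [ -4.9  71.2  72.8]
 [ 35.7  72.6  76.1]] ((659.5926513671875, -205.58380126953125), (6.697044372558594, 86.78370666503906), 19.857881546020508)
side 407 [[-68.6  69.7 -21.6]
 [-65.   71.2   0.2]
 [-61.8  73.2  21. ]] ((571.2178344726562, -175.04861450195312), (48.926719665527344, 7.535782814025879), 19.714447021484375)
rim [[-54.7  51.7 -69.5]
 [ 10.9  53.3  33.1]
 [ 54.9  59.3  68.3]]
```

View pics/w7.png

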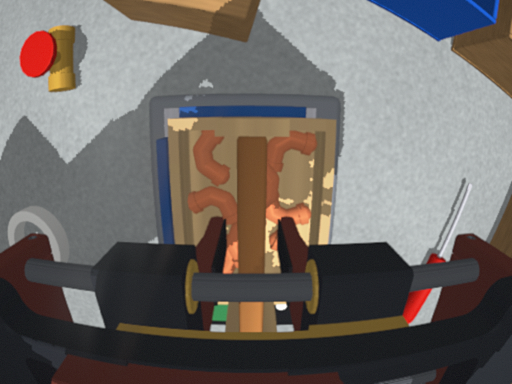

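>>> move_arm(commands=[[0.0,[0,0,0],[0,0,0]],[0.0,[0,0,0],[0,0,0]],[0.0,[0,0,0],[0,0,0]],[0.0,[0,0,0],[0,0,0]],[0.0,[0,0,0],[0,0,0]],[0.0,[0,0,0],[0,0,0]]], newtons=30)

```text
time: 14.12
eef_pos: [0.5928, -0.2366, 0.1633]
orientation: [-1.355, 0.946, -0.946]
ft_force: [0.7, 1.3, 0.0]
finger_gap: 0.155
```

>>> move_arm(commands=[[0.0,[-0.0005,0,0.0002],[0,0,0]],[0.0,[-0.001,0,0.0003],[0,0,0]],[0.0,[-0.0015,0,0.0003],[0,0,0]],[0.0,[-0.002,0,0.0003],[0,0,0]],[0.0,[-0.0025,0,0.0003],[0,0,0]]])

```text
time: 14.53
eef_pos: [0.5922, -0.2346, 0.1633]
orientation: [-1.356, 0.946, -0.946]
ft_force: [0.4, -4.2, -1.2]
finger_gap: 0.155
```

Run:
```python
from plant import robot
from h import *
loc(robot)
```

```text
t 14.53 pan-frame pos mm [ 2.79 -7.52 93.31] F pan [-1.1 -4.1 -1.2] M pan [-0.68  0.28 -0.09] zyaw 20.19 gap 13.6
```

>>> move_arm(commands=[[0.0,[-0.0004,0,0],[0,0,0]],[0.0,[-0.0008,0,0],[0,0,0]],[0.0,[-0.0012,0,0],[0,0,0]],[0.0,[-0.0016,0,0],[0,0,0]]])

```text
time: 14.87
eef_pos: [0.5915, -0.2328, 0.1633]
orientation: [-1.356, 0.946, -0.946]
ft_force: [-0.3, -4.4, -0.4]
finger_gap: 0.159
```

>>> move_arm(commands=[[0.0,[-0.0002,0,0],[0,0,0]],[0.0,[-0.0004,0,0],[0,0,0]]])

```text
time: 15.03
eef_pos: [0.5914, -0.2324, 0.1633]
orientation: [-1.356, 0.946, -0.946]
ft_force: [-0.2, -4.2, 0.2]
finger_gap: 0.158
```

>>> move_arm(commands=[[0.0,[-0.0002,0,0],[0,0,0]],[0.0,[-0.0004,0,0],[0,0,0]]])

```text
time: 15.2
eef_pos: [0.5913, -0.2321, 0.1633]
orientation: [-1.356, 0.946, -0.946]
ft_force: [-0.8, -5.9, -1.1]
finger_gap: 0.157
```

Run:
```python
from plant import robot
from h import *
loc(robot)
```

```text
t 15.20 pan-frame pos mm [ 2.83 -4.83 93.3 ] F pan [-2.8 -5.2 -1.1] M pan [-0.69  0.33 -0.13] zyaw 20.2 gap 13.8
```

>>> move_arm(commands=[[0.0,[-0.0002,0,0],[0,0,0]],[0.0,[-0.0004,0,0],[0,0,0]]])

```text
time: 15.37
eef_pos: [0.5912, -0.2317, 0.1633]
orientation: [-1.356, 0.946, -0.946]
ft_force: [-1.4, -4.2, -0.8]
finger_gap: 0.154
```

>>> move_arm(commands=[[0.0,[-0.0002,0,0],[0,0,0]],[0.0,[-0.0004,0,0],[0,0,0]]])

```text
time: 15.53
eef_pos: [0.5911, -0.2313, 0.1633]
orientation: [-1.356, 0.946, -0.946]
ft_force: [-0.3, -5.2, -0.6]
finger_gap: 0.154
```

>>> move_arm(commands=[[0.0,[-0.0002,0,0],[0,0,0]],[0.0,[-0.0004,0,0],[0,0,0]]])

```text
time: 15.7
eef_pos: [0.5909, -0.231, 0.1633]
orientation: [-1.356, 0.946, -0.946]
ft_force: [-0.1, -5.0, 0.0]
finger_gap: 0.156
```

Run:
```python
from plant import robot
from h import *
loc(robot)
```

```text
t 15.70 pan-frame pos mm [ 2.84 -3.65 93.32] F pan [-1.8 -4.6  0. ] M pan [-0.76  0.39 -0.19] zyaw 20.2 gap 13.7
```

>>> move_arm(commands=[[0.0,[-0.0002,0,0],[0,0,0]],[0.0,[-0.0004,0,0],[0,0,0]]])

```text
time: 15.87
eef_pos: [0.5908, -0.2306, 0.1633]
orientation: [-1.356, 0.946, -0.946]
ft_force: [-0.2, -4.3, -0.9]
finger_gap: 0.16
```

>>> move_arm(commands=[[0.0,[-0.0002,0,0],[0,0,0]],[0.0,[-0.0004,0,0],[0,0,0]]])

```text
time: 16.03
eef_pos: [0.5907, -0.2302, 0.1633]
orientation: [-1.356, 0.946, -0.946]
ft_force: [-1.3, -5.1, -0.3]
finger_gap: 0.159
```

>>> move_arm(commands=[[0.0,[-0.0002,0,0],[0,0,0]],[0.0,[-0.0004,0,0],[0,0,0]]])

```text
time: 16.2
eef_pos: [0.5906, -0.2299, 0.1633]
orientation: [-1.356, 0.945, -0.946]
ft_force: [-0.6, -7.1, -0.4]
finger_gap: 0.16
```

Run:
```python
from plant import robot
from h import *
loc(robot)
```

```text
t 16.20 pan-frame pos mm [ 2.87 -2.58 93.29] F pan [-3.  -6.5 -0.4] M pan [-0.93  0.43 -0.17] zyaw 20.2 gap 14.0
```

>>> move_arm(commands=[[0.0,[-0.0002,0,0],[0,0,0]],[0.0,[-0.0004,0,0],[0,0,0]]])

```text
time: 16.37
eef_pos: [0.5906, -0.2299, 0.1633]
orientation: [-1.356, 0.945, -0.946]
ft_force: [-0.3, -6.5, -2.6]
finger_gap: 0.158
```

Run:
```python
from plant import robot
from h import *
loc(robot)
```

```text
t 16.37 pan-frame pos mm [ 2.86 -2.51 93.33] F pan [-2.5 -6.1 -2.6] M pan [-1.23  0.42 -0.16] zyaw 20.21 gap 13.9
```

>>> move_arm(commands=[[0.0,[-0.0002,0,0],[0,0,0]],[0.0,[-0.0004,0,0],[0,0,0]]])

```text
time: 16.53
eef_pos: [0.5905, -0.2298, 0.1634]
orientation: [-1.356, 0.944, -0.947]
ft_force: [0.1, -7.7, -1.7]
finger_gap: 0.159
```

Run:
```python
from plant import robot
from h import *
loc(robot)
```

```text
t 16.53 pan-frame pos mm [ 2.89 -2.42 93.38] F pan [-2.6 -7.3 -1.7] M pan [-1.35  0.52 -0.22] zyaw 20.21 gap 14.0
```

>>> move_arm(commands=[[0.0,[-0.0003,0,0],[0,0,0]],[0.0,[-0.0006,0,0],[0,0,0]],[0.0,[-0.0006,0,0],[0,0,0]]])

```text
time: 16.78
eef_pos: [0.5905, -0.2296, 0.1635]
orientation: [-1.357, 0.944, -0.948]
ft_force: [0.1, -9.3, -2.1]
finger_gap: 0.16
```

Run:
```python
from plant import robot
from h import *
loc(robot)
```

```text
t 16.78 pan-frame pos mm [ 2.88 -2.27 93.52] F pan [-3.1 -8.8 -2.1] M pan [-1.59  0.57 -0.22] zyaw 20.21 gap 14.0
```

>>> move_arm(commands=[[0.0,[-0.0003,0,0],[0,0,0]],[0.0,[-0.0005,0,0],[0,0,0]]])

```text
time: 16.95
eef_pos: [0.5904, -0.2295, 0.1636]
orientation: [-1.357, 0.943, -0.948]
ft_force: [0.2, -11.8, -1.5]
finger_gap: 0.156
```

Run:
```python
from plant import robot
from h import *
loc(robot)
```

```text
t 16.95 pan-frame pos mm [ 2.89 -2.12 93.6 ] F pan [ -3.8 -11.2  -1.5] M pan [-1.9   0.65 -0.21] zyaw 20.21 gap 13.7
```

>>> move_arm(commands=[[0.0,[-0.0003,0,0],[0,0,0]],[0.0,[-0.0005,0,0],[0,0,0]]])

```text
time: 17.12
eef_pos: [0.5904, -0.2294, 0.1637]
orientation: [-1.357, 0.943, -0.949]
ft_force: [0.3, -12.9, -2.7]
finger_gap: 0.153
```

Run:
```python
from plant import robot
from h import *
loc(robot)
```

```text
t 17.12 pan-frame pos mm [ 2.91 -2.   93.71] F pan [ -4.2 -12.2  -2.7] M pan [-2.26  0.68 -0.2 ] zyaw 20.22 gap 13.5
```

>>> move_arm(commands=[[0.0,[-0.0002,0,0],[0,0,0]],[0.0,[-0.0004,0,0],[0,0,0]]])

```text
time: 17.28
eef_pos: [0.5904, -0.2293, 0.1638]
orientation: [-1.357, 0.942, -0.949]
ft_force: [0.3, -13.9, -1.9]
finger_gap: 0.152
```

Run:
```python
from plant import robot
from h import *
loc(robot)
```

```text
t 17.28 pan-frame pos mm [ 2.93 -1.89 93.83] F pan [ -4.5 -13.2  -1.9] M pan [-2.39  0.77 -0.16] zyaw 20.22 gap 13.3
```

>>> move_arm(commands=[[0.0,[-0.0002,0,0],[0,0,0]],[0.0,[-0.0004,0,0],[0,0,0]],[0.0,[-0.0004,0,0],[0,0,0]],[0.0,[-0.0004,0,0],[0,0,0]]])

```text
time: 17.62
eef_pos: [0.5903, -0.2291, 0.1639]
orientation: [-1.358, 0.942, -0.949]
ft_force: [-0.1, -13.8, -1.7]
finger_gap: 0.158
```

Run:
```python
from plant import robot
from h import *
loc(robot)
im,P,W=wrist(robot);cv2.imwrite("pics/w8.png",im)
loc(robot)
```

```text
t 17.62 pan-frame pos mm [ 2.91 -1.74 93.9 ] F pan [ -4.8 -12.9  -1.7] M pan [-2.54  0.77 -0.24] zyaw 20.22 gap 13.9
t 17.67 pan-frame pos mm [ 2.93 -1.75 93.92] F pan [ -4.9 -13.3  -1.9] M pan [-2.5   0.75 -0.17] zyaw 20.22 gap 13.9
```

View pics/w8.png

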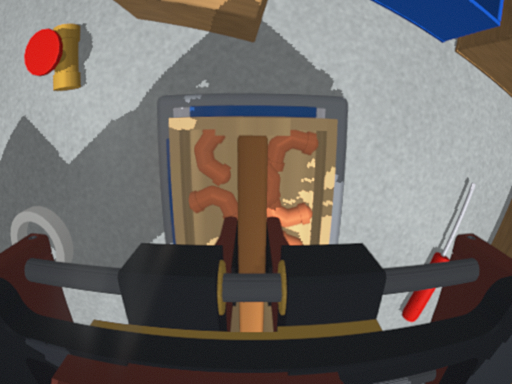

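The tote touches both rails. One more small increment, then hold and relax.

>>> move_arm(commands=[[0.0,[-0.0003,0,0],[0,0,0]],[0.0,[-0.0006,0,0],[0,0,0]],[0.0,[-0.0006,0,0],[0,0,0]],[0.0,[-0.0006,0,0],[0,0,0]]])

```text
time: 18.0
eef_pos: [0.5903, -0.2289, 0.164]
orientation: [-1.358, 0.941, -0.95]
ft_force: [0.3, -15.4, -1.1]
finger_gap: 0.158
```

Run:
```python
from plant import robot
from h import *
loc(robot)
```

```text
t 18.00 pan-frame pos mm [ 2.93 -1.53 94.03] F pan [ -5.  -14.6  -1.1] M pan [-2.74  0.81 -0.17] zyaw 20.23 gap 13.8
```

>>> move_arm(commands=[[0.0,[0.0005,0,-0.0003],[0,0,0]],[0.0,[0.001,0,-0.0005],[0,0,0]],[0.0,[0.0015,0,-0.0006],[0,0,0]]])

```text
time: 18.25
eef_pos: [0.5903, -0.2292, 0.1639]
orientation: [-1.356, 0.942, -0.949]
ft_force: [3.2, -7.3, -1.7]
finger_gap: 0.158
```

Run:
```python
from plant import robot
from h import *
loc(robot)
```

```text
t 18.25 pan-frame pos mm [ 2.86 -1.83 93.89] F pan [ 0.5 -7.9 -1.7] M pan [-1.6   0.16 -0.13] zyaw 20.2 gap 13.9
```

>>> move_arm(commands=[[0.0,[0.0004,0,0],[0,0,0]],[0.0,[0.0007,0,0],[0,0,0]],[0.018,[0.0007,0,0],[0,0,0]],[0.024,[0.0007,0,0],[0,0,0]],[0.03,[0.0007,0,0],[0,0,0]],[0.05,[0.0007,0,0],[0,0,0]],[0.06,[0.0007,0,0],[0,0,0]],[0.06,[0.0007,0,0],[0,0,0]]])

```text
time: 18.92
eef_pos: [0.5893, -0.2281, 0.1632]
orientation: [-1.356, 0.946, -0.945]
ft_force: [0.2, 0.5, -0.4]
finger_gap: 0.529
```

Run:
```python
from plant import robot
from h import *
loc(robot)
im,P,W=wrist(robot);cv2.imwrite("pics/w9.png",im)
hsv=cv2.cvtColor(im,cv2.COLOR_BGR2HSV)
m=(hsv[...,0]>100)&(hsv[...,0]<125)&(hsv[...,1]>140);m[:85]=0;m[:,:150]=0;m[240:]=0;m[:,330:]=0
for nm,mm in (("back",m&(np.arange(512)[None]>180)&(np.arange(384)[:,None]<125)),("side",m&(np.arange(512)[None]<185)&(np.arange(384)[:,None]>130))):
    q=P[mm];print(nm,len(q),np.nanpercentile(q*1000,[2,50,98],axis=0).round(1),cv2.minAreaRect((W[mm][:,:2]*1000).astype(np.float32)))
s=robot.observe()
m=(np.linalg.norm(W[...,:2]-s["eef_pos"][:2],axis=-1)<.12)&(W[...,2]>.104)&(W[...,2]<.115)
q=P[m]*1000;print("rim",np.nanpercentile(q,[1,50,99],axis=0).round(1))
```

```text
t 18.92 pan-frame pos mm [ 2.33 -0.4  93.21] F pan [ 0.4  0.4 -0.4] M pan [-0.   -0.03 -0.01] zyaw 20.22 gap 46.5
back 1226 [[-39.1  69.4  70.4]
 [  2.7  70.8  73.7]
 [ 45.   72.2  76.9]] ((659.6903076171875, -205.46121215820312), (6.204940319061279, 87.95305633544922), 19.74346351623535)
side 71 [[-59.6  69.8 -15.8]
 [-58.8  70.8  14.3]
 [-58.2  72.1  32.2]] ((573.41015625, -170.9615478515625), (56.759979248046875, 1.6819180250167847), 19.15887451171875)
rim [[-52.2  51.4 -69.8]
 [ 13.9  53.1  33.7]
 [ 57.6  59.   69.3]]
```

View pics/w9.png

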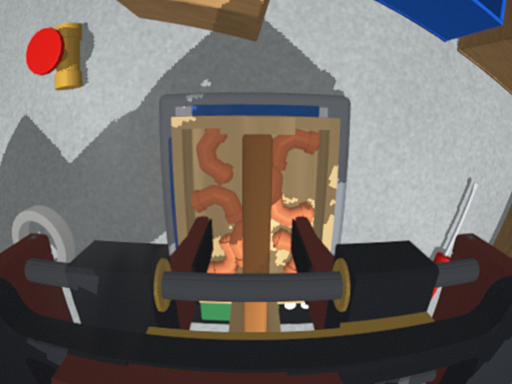

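Released. The rim is centred on the back rail (2.7 vs 2.9 mm in tool x) and flush with its face. I'll retreat straight up.

>>> move_arm(commands=[[0.06,[0,-0.01,0],[0,0,0]],[0.06,[0,-0.03,0],[0,0,0]],[0.06,[0,-0.06,0],[0,0,0]],[0.06,[0,-0.1,0],[0,0,0]],[0.06,[0,-0.14,0],[0,0,0]],[0.06,[0,-0.18,0],[0,0,0]],[0.06,[0,-0.18,0],[0,0,0]]])

```text
time: 19.55
eef_pos: [0.5927, -0.2297, 0.3535]
orientation: [-1.352, 0.933, -0.957]
ft_force: [0.8, -0.2, 1.2]
finger_gap: 0.685
```

>>> move_arm(commands=[[0.06,[0.04,0,-0.02],[0,0,0]],[0.06,[0.08,0,-0.04],[0,0,0]],[0.06,[0.12,0,-0.06],[0,0,0]],[0.06,[0.15,0,-0.08],[0,0,0]],[0.06,[0.18,0,-0.1],[0,0,0]],[0.06,[0.2,0,-0.12],[0,0,0]],[0.06,[0.2,0,-0.12],[0,0,0]],[0.06,[0.2,0,-0.12],[0,0,0]]])

```text
time: 20.22
eef_pos: [0.5449, -0.4588, 0.3433]
orientation: [-1.354, 0.948, -0.948]
ft_force: [-0.3, 0.3, -0.3]
finger_gap: 0.682
```

Run:
```python
from plant import robot
from h import *
loc(robot)
for c in ["top","side"]:
    im,d=robot.get_image(c);W=cloud(robot.camera_info(c),d)
    b=im[140:260,260:380] if c=="top" else im[100:220,220:360]
    cv2.imwrite(f"pics/{c}9.png",cv2.resize(b,None,fx=4,fy=4,interpolation=cv2.INTER_CUBIC))
    for lo,hi in [(.1,.13),(.145,.18)]:
        m=(np.linalg.norm(W[...,:2]-[.587,-.2285],axis=-1)<.11)&(W[...,2]>lo)&(W[...,2]<hi)
        q=W[m];print(c,len(q),cv2.minAreaRect((q[:,:2]*1000).astype(np.float32)),np.median(q[:,2]))
```

```text
t 20.22 pan-frame pos mm [-118.67 -201.83  273.3 ] F pan [-0.2  0.4 -0.3] M pan [ 0.01 -0.04 -0.04] zyaw 20.04 gap 59.9
top 415 ((586.0078125, -230.3828582763672), (139.55661010742188, 112.2751693725586), 19.852569580078125) 0.10869546380705568
top 285 ((586.3869018554688, -230.2909698486328), (139.81362915039062, 34.54192352294922), 19.51033592224121) 0.16534044341294077
side 376 ((586.4782104492188, -228.47503662109375), (139.59254455566406, 118.14066314697266), 19.286617279052734) 0.10659480133985191
side 267 ((588.3564453125, -230.73046875), (138.79119873046875, 39.941280364990234), 19.94143295288086) 0.16085803688753367
```

View pics/top9.png

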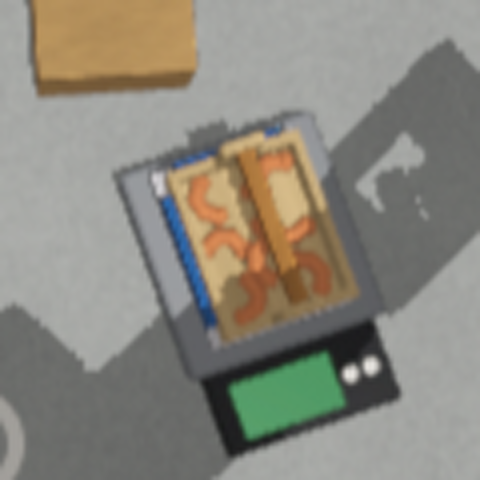

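View pics/side9.png

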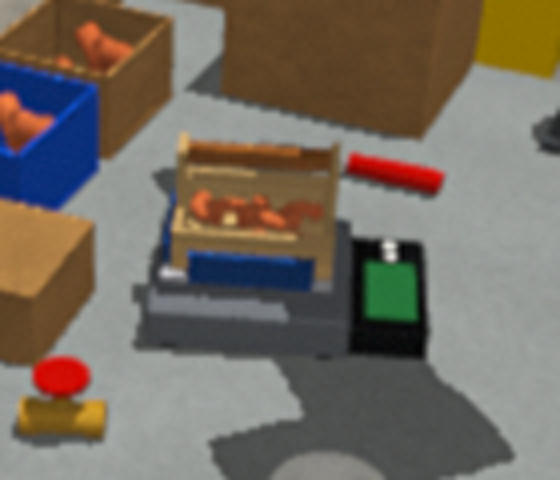

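Run:
```python
from plant import robot
from h import *
print(robot.observe()["joint_vel"].round(3))
print(robot.job_done())
```

```text
[ 0.019 -0.004  0.003 -0.003  0.    -0.001]
the job is handed in; nothing more can be done
None
```

The tote is on the scale pan against both rails, released, with the arm well clear. I handed the job in at about 20 s of the 72 s allowed. No verdict was reported.

**What I did**
- I gripped the tote by its bar, carried it over and set it down clear of both rails. Touchdown was gentle, with at most about 10 N on the pan at first.
- I slid it to the back rail, opened the fingers briefly so it could settle, and gripped it again. Then I slid it along to the side rail and let go.

**Push forces, from the wrist sensor**

| Rail | Highest reading | Sliding friction | Estimated push at the rail |
|---|---|---|---|
| Back | about 15 N | about 5–6 N | about 9 N |
| Side | about 14.6 N | about 4.5–7 N | about 8–10 N |

I held each push for at least 0.25 s. Even with no friction, neither push could have passed 18 N. Pressing on the rails is estimated to have raised the pan load to at most about 15 N.

**Last checks**
- **Wrist camera after release:** the tote's rim lay within about 0.5 mm of the back rail's inner face. It was within about 0.3 mm of centred on that rail. Wrist forces read about zero.
- **Top camera at the end:** tote yaw was 19.9°, against 20.1° for the pan. Its centre came out about 1.5 mm from where I had first estimated the pan to be, mostly away from the side rail. That is within the roughly 2 mm calibration error, but it disagrees slightly with the wrist view.
- **Other things:** I saw none of them moved in the views, but I did not measure their positions afterwards.

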